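# File two vice jaw plates in the slotted rack

### The job

Put the two loose aluminium vice jaw plates away in the red slotted rack: drop each one, upright, into the narrowest slot it will go right down into, so that it stands on the slot's floor and does not stick out at the rack's ends.

Things in the scene. Friction and masses are not known exactly. Their poses are not given: they have to be found in the camera images.
- rack: Red rack fixed to the table, 100 (x) by 214 (y) by 60 high (z) mm; origin: centre of its underside. Three empty slots run through along its x, open at top and ends, centred at y = +70, 0, -70 mm and 37, 27, 19 mm wide; floors 15 mm above the table. The top 14 mm of each flare out 10 mm per side (mouths 57, 47, 39 mm). The middle slot stays empty: its plate is elsewhere.
- thick_plate: The thicker plain aluminium jaw plate, a loose rectangular block with two dark bolt-hole marks on each big face: 70 long (its x) by 32 thick (its y) by 80 high (its z) mm, about 0.5 kg, standing upright on the table. Origin: centre of its underside. Goes into the 37 mm slot; the 27 mm slot is too narrow for it. When home it stands 35 mm proud of the rack's top.
- thin_plate: The thinner plain aluminium jaw plate, as the thick one but 14 mm thick (its y): 70 long (its x) by 80 high (its z) mm, about 0.2 kg, standing upright on the table. Origin: centre of its underside. Goes into the 19 mm slot, the narrowest; when home it stands 35 mm proud of the rack's top.
Mind the look-alikes: they are no part of the job. Leave any yellow look-alike of the thin_plate alone.

How it is judged:
By the outcome, as a careful person would: the job done as asked, in the order asked, and still so for the second after the job is handed in, with the robot touching nothing.
It also fails if it takes over 64 s, if anything falls off the work surface, if the arm or the gripper's body presses on something with over 40 N, if the wrist force passes 120 N, or if a joint passes its speed limit or range.

### The arm

A 6-joint arm with a two-finger parallel gripper is mounted at the origin on the work surface. World frame = base frame: x ahead of the robot, y to its left, z up, the work surface at z = 0. Lengths are in m, angles in rad, forces in N, time in s.
With the tool pointing down it reaches from about 0.35 to 0.975 m from the base axis. Payload 4.9 kg.
Tool frame: the origin (TCP) lies at the very end of the fingers, on their centre line; the grasp point (between the pads) lies ctrl.grip_point_offset behind it (ctrl.grip_point_offset is the distance from the TCP to the grasp point, in m); z points along the fingers, y is the direction in which the jaws open and shut (so a half turn about z gives the same grasp; the last joint's range is limited). The gripper opens to 85 mm and grips with 20 to 120 N. Pads are 22 mm wide; open, the fingers measure 114 mm over their backs; the gripper's body (76 mm by 85 mm) begins 54 mm behind the grasp point. The pads swing forward as they close: fully open they stand 13 mm farther back than shut.
Start: joints at [-1.448, 0.053, 1.613, -0, 1.476, -0.119], TCP at [0.15, -0.607, 0.231] pointing down, gripper open.
Joint ranges: [-3.01, 3.01], [-1.01, 2.22], [0.06, 2.58], [-1.02, 4.17], [0.09, 2.62], [-3.14, 3.14]. Speed limits (rad/s): [2.57, 2.57, 3.14, 3.14, 3.14, 3.14].

### API

Orientations are given as a rotation vector (axis times angle).
In Python, from station import ctrl gives the robot as it stands. The module is installed in compiled form; this text tells all that it offers.
- The arm moves only by the shell command python3 -m creep 'ROWS' [FORCE]. ROWS is JSON, a list of rows, each a list of 5 numbers: the closure in counts, from 0 (fully open) to 255 (shut), then the shift along the tool's x, y, z in mm, then the turn about the tool's z in rad. A call has 1 to 12 rows; each row is the pose to reach, as a shift and turn from the pose commanded when the call began, along the tool's axes at that moment; what a row does not reach only later rows make up. A row lasts 1/12 s, in which the tool goes at most 41.7 mm and 7.16 degrees, less where a joint would pass 70% of its speed; a pose out of reach is approached as far as the arm can. A call with a gripper value outside its range is refused whole. The fingers move at their own pace and stop on an object; FORCE is the grip in N (left out, the last holds). Time passes only in rows, so rows that repeat a pose let the fingers close. It gives the time, the measured TCP pose, the force and the opening at its end, in the units of the state.
- ctrl.get_obs(): the state, without advancing time (a new reading comes with each control period).
- ctrl.get_image(name): name is "side" or "top"; returns the picture (420x560x3 uint8, red, green, blue); there is no depth.
- ctrl.calibration(name): a dict with "fx", "fy", "cx", "cy" (pixels), "R" (3x3) and "t" (3): a world point X has camera coordinates R X + t. Camera axes: x right, y down, z forward; pixel columns grow to the right and rows downward; lengths in m; the calibration is good to about 2 mm. A picture is of the moment at which its call begins. calibration takes no time and is no camera call.
- ctrl.finish_job(): hands the job in, once; it reports no verdict.
Trained networks look in the newest picture that a camera, given by its name, has taken for a name from the list of things; names that differ only in an ending like _2 or _b are one class to them, and where a whole thing is asked for, a point or a joint stands for the part that bears it (a point fixed in the world has none). Each returns a list of dicts, best first, with "conf" (0 to 1); they miss things now and then, are a little off and sometimes report something else, mostly with a low value. They report only what shows in the picture. A call takes as long as a camera call. They do not tell look-alikes from the thing itself.
- ctrl.boxes_of(camera, label): "rect" ([left, top, width, height] in pixels, round what is visible of it).
- ctrl.outline_of(camera, label): "mask" (420x560 bool, what is visible of it) and "rect" ([left, top, width, height] in pixels, round what is visible of it).
The state is a dict: "t": time; "q": joint angles; "dq": joint speeds; "effort": joint torques, N m; "tool_pos": TCP position; "tool_rot": TCP orientation; "contact_force": force on the tool from outside, world axes, zero at the start; "wrist_torque": the same for the moment, N m; "opening": finger opening in m.
Only numpy, scipy, OpenCV 4.12 (cv2) and the standard library are available. Lean on these libraries where they do the work, as an engineer would, in place of code of your own. Each camera call takes 0.05 s, during which the arm holds its last target. There are 200 camera calls.

## Working session

There is one attempt and no reset: what is moved stays moved. The work goes in short steps, Python scripts to look and compute and a shell command to move; the robot and the scene stay as the last step left them, time stands still between calls to the robot, and variables do not carry over. Pictures are saved under pics/ and viewed, about 8 in all and at most 12, crops included, and the job is handed in when it is done.

```bash
mkdir -p pics; python3 - <<'E'
from station import ctrl
import cv2,numpy as np
o=ctrl.get_obs();print({k:np.round(v,3) for k,v in o.items()},ctrl.grip_point_offset)
for c in("side","top"):
    im=ctrl.get_image(c);cv2.imwrite(f"pics/{c}0.png",im[:,:,::-1])
    k=ctrl.calibration(c);print(c,k)
    for l in("rack","thick_plate","thin_plate"):print(c,l,[(round(b["conf"],2),np.round(b["rect"])) for b in ctrl.boxes_of(c,l)])
E
```

```text
{'t': np.float64(0.0), 'q': array([-1.448,  0.053,  1.614,  0.   ,  1.476, -0.119]), 'dq': array([-0.   ,  0.   ,  0.001, -0.001, -0.   ,  0.001]), 'effort': array([ 3.0000e-03, -3.9369e+01, -3.7017e+01,  0.0000e+00,  7.0000e-03,
        0.0000e+00]), 'tool_pos': array([ 0.15 , -0.606,  0.23 ]), 'tool_rot': array([-3.117, -0.379, -0.   ]), 'contact_force': array([ 0.254, -0.61 , -0.501]), 'wrist_torque': array([ 0.012, -0.06 , -0.002]), 'opening': np.float64(0.086)} 0.0187
side {'fx': 387.9677479671153, 'fy': 387.9677479671153, 'cx': 283.7978259669575, 'cy': 211.05533953689917, 'R': array([[-0.95202189, -0.3059502 , -0.00698605],
       [-0.21842105,  0.69529354, -0.68473289],
       [ 0.21435152, -0.6503548 , -0.72876063]]), 't': array([0.55908454, 0.08753096, 0.60889208])}
side rack [(0.89, array([292.,  86.,  57.,  80.]))]
side thick_plate [(0.78, array([201., 291.,  67.,  60.]))]
side thin_plate [(0.92, array([252., 209.,  45.,  53.])), (0.87, array([332., 176.,  11.,  60.])), (0.73, array([205., 192.,  19.,  62.]))]
top {'fx': 389.42541901253105, 'fy': 389.42541901253105, 'cx': 283.70453656238504, 'cy': 209.58110621408082, 'R': array([[-0.02751699, -0.9996163 ,  0.00317297],
       [-0.99624031,  0.02716293, -0.08226437],
       [ 0.08214662, -0.0054247 , -0.99660549]]), 't': array([0.08857616, 0.58114013, 0.791597  ])}
top rack [(0.93, array([358., 181., 114.,  66.]))]
top thick_plate [(0.81, array([161., 203.,  31.,  38.]))]
top thin_plate [(0.85, array([244., 208.,  12.,  34.])), (0.75, array([277., 256.,  34.,  12.])), (0.7, array([228., 158.,  34.,  29.]))]
```

View pics/top0.png

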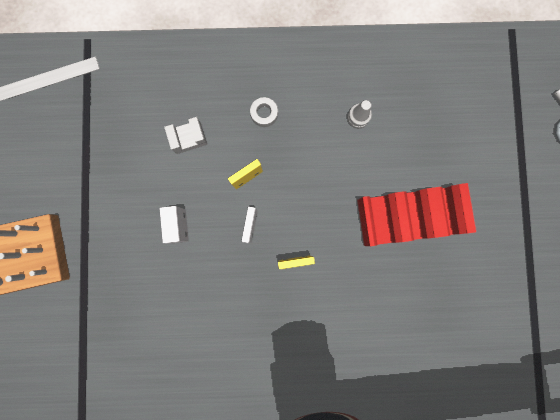

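View pics/side0.png

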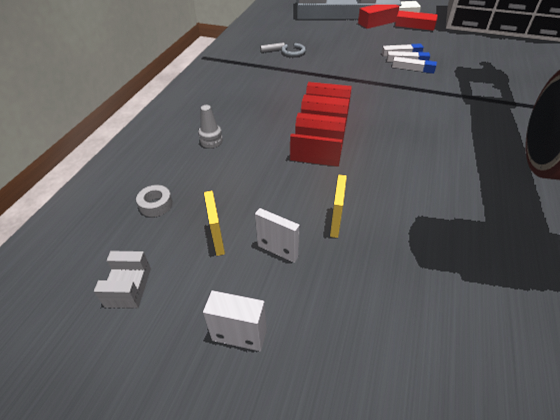

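The top view shows the thick plate at (173,223), the thin one at (249,225) and the rack at (416,215). The yellow look-alikes are at (245,173) and (296,262). In the side view the thick plate is at (234,320), the thin one at (277,235) and the rack at (321,125). Next I fit box models to the outlines in both views.

```bash
cat > h.py <<'E'
from station import ctrl
import cv2,numpy as np
from scipy.optimize import minimize
K={c:ctrl.calibration(c) for c in("side","top")}
S={"thick_plate":(.07,.032,.08),"thin_plate":(.07,.014,.08),"rack":(.1,.214,.06)}
def proj(c,P):
    k=K[c];X=np.asarray(P)@k["R"].T+k["t"];return np.c_[k["fx"]*X[:,0]/X[:,2]+k["cx"],k["fy"]*X[:,1]/X[:,2]+k["cy"]]
def ray(c,u,z):
    k=K[c];d=k["R"].T@np.array([(u[0]-k["cx"])/k["fx"],(u[1]-k["cy"])/k["fy"],1]);o=-k["R"].T@k["t"];return o+d*(z-o[2])/d[2]
def corners(p,s):
    x,y,z,a=p;q=np.array([[i*s[0]/2,j*s[1]/2,k*s[2]] for i in(-1,1) for j in(-1,1) for k in(0,1)])
    R=np.array([[np.cos(a),-np.sin(a),0],[np.sin(a),np.cos(a),0],[0,0,1]]);return q@R.T+[x,y,z]
def mask(c,l,near):
    for m in ctrl.outline_of(c,l):
        r=m["rect"]
        if r[0]-4<near[0]<r[0]+r[2]+4 and r[1]-4<near[1]<r[1]+r[3]+4:return m["mask"]
def fit(l,ms,p0):
    F=4;s=S[l];T={c:cv2.resize(m.astype(np.float32),None,fx=F,fy=F,interpolation=cv2.INTER_LINEAR)>.5 for c,m in ms.items()}
    def cost(p):
        e=0
        for c,t in T.items():
            h=cv2.convexHull(((proj(c,corners(p,s))+.5)*F-.5).astype(np.float32))
            g=np.zeros(t.shape,np.uint8);cv2.fillConvexPoly(g,np.round(h*16).astype(np.int32),1,shift=4);e+=(g.astype(bool)^t).sum()/t.sum()
        return e
    best=None
    for da in(-.2,0,.2):
        q=np.array(p0)+[0,0,0,da];sim=np.vstack([q]+[q+np.eye(4)[i]*[.015,.015,.01,.15][i] for i in range(4)])
        r=minimize(cost,q,method="Nelder-Mead",options=dict(initial_simplex=sim,xatol=1e-4,fatol=1e-4))
        if best is None or r.fun<best.fun:best=r
    return best.x,best.fun
E
python3 - <<'E'
from h import *
im={c:ctrl.get_image(c) for c in K}
for l,ut,us,a in(("thick_plate",(173,223),(234,320),0.05),("thin_plate",(249,225),(277,235),-.2),("rack",(416,215),(321,125),.1)):
    ms={"top":mask("top",l,ut),"side":mask("side",l,us)}
    ms={c:m for c,m in ms.items() if m is not None}
    z=S[l][2];p=ray("top",ut,z)
    for sub in(list(ms),["top"]):
        x,f=fit(l,{c:ms[c] for c in sub},[p[0],p[1],0,a]);print(l,sub,np.round(x,4),round(f,3))
    if l=="rack":
        for c,(u,v,w,h) in dict(top=(345,170,140,90),side=(280,75,80,100)).items():cv2.imwrite(f"pics/rack_{c}.png",cv2.resize(im[c][v:v+h,u:u+w,::-1],None,fx=5,fy=5,interpolation=cv2.INTER_CUBIC))
E
```

```text
thick_plate ['top', 'side'] [ 0.5571  0.2959 -0.0018  0.0906] 0.142
thick_plate ['top'] [ 0.5579  0.3046 -0.0304  0.1073] 0.058
thin_plate ['top', 'side'] [ 0.5519  0.1438  0.0006 -0.2161] 0.153
thin_plate ['top'] [ 5.519e-01  1.440e-01  5.000e-04 -2.057e-01] 0.097
rack ['top'] [ 5.644e-01 -1.967e-01  5.000e-04  1.067e-01] 0.027
rack ['top'] [ 5.644e-01 -1.967e-01  5.000e-04  1.067e-01] 0.027
```

View pics/rack_top.png

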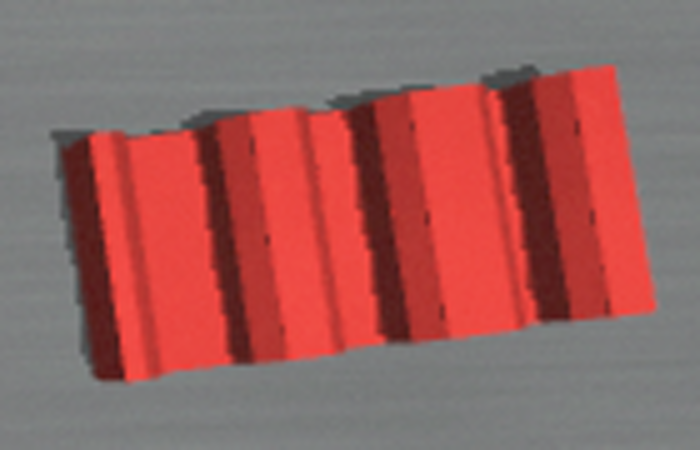

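View pics/rack_side.png

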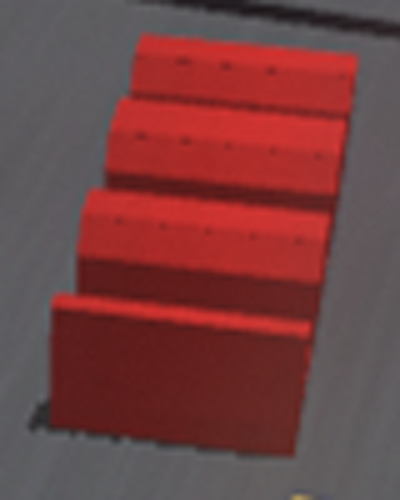

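Land widths identify the slots: a narrow land at the left (+y) end and a wide one at the right. So the 37 mm slot is at +y and the rack's yaw is about +0.107. Next: the rack from the side view, and the first move.

```bash
cat >> h.py <<'E'
from scipy.spatial.transform import Rotation as Ro
def go(x,y,z,yaw,o=None):
    """row values from the present measured pose; yaw = world angle of the tool's x axis"""
    o=o or ctrl.get_obs();R=Ro.from_rotvec(o["tool_rot"]).as_matrix()
    d=R.T@(np.array([x,y,z])-o["tool_pos"])*1e3;now=np.arctan2(R[1,0],R[0,0])
    print("shift",np.round(d,1),"turn",round(-((yaw-now+np.pi/2)%np.pi-np.pi/2),3),"tilt",np.round(R[:2,2],4),"t",round(float(o["t"]),2))
E
python3 - <<'E'
from h import *
im={c:ctrl.get_image(c) for c in K}
ms={}
for c,(u,v,w,h) in dict(top=(345,170,140,90),side=(280,75,80,100)).items():
    a=im[c].astype(int);m=(a[...,0]>1.6*a[...,1]+8)&(a[...,0]>50);b=np.zeros_like(m);b[v:v+h,u:u+w]=m[v:v+h,u:u+w]
    pts=cv2.convexHull(np.argwhere(b)[:,::-1].astype(np.int32));g=np.zeros(b.shape,np.uint8);cv2.fillConvexPoly(g,pts,1);ms[c]=g
for sub in(["top","side"],["top"],["side"]):print(sub,*fit("rack",{c:ms[c] for c in sub},[.5644,-.1967,0,.107]))
# overlay
for c in K:
    d=cv2.resize(im[c][:,:,::-1],None,fx=3,fy=3,interpolation=cv2.INTER_CUBIC)
    for l,p in(("thick_plate",(.5571,.2959,0,.0906)),("thin_plate",(.5519,.1438,0,-.2161)),("rack",(.5644,-.1967,0,.1067))):
        q=(proj(c,corners(p,S[l]))+.5)*3-.5
        for i in range(8):
            for b in(1,2,4):
                if not i&b:cv2.line(d,tuple(np.round(q[i]).astype(int)),tuple(np.round(q[i|b]).astype(int)),(0,255,0),1)
    if c=="top":A=d[580:780,450:1000]
    else:A2=d[570:1080,560:1060]
g=np.zeros((600,560,3),np.uint8)
cv2.imwrite("pics/ov.png",np.hstack([np.vstack([A[:, :330],np.zeros((310,330,3),np.uint8)]),A2[:510,:450]]))
go(.557,.296,.22,.09)
E
```

```text
['top', 'side'] [ 0.56396989 -0.19714428  0.00198925  0.10441097] 0.037240835243660717
['top'] [ 0.56397052 -0.19565386  0.00589745  0.10371518] 0.01772788349009579
['side'] [ 0.56299322 -0.19357747  0.00444703  0.10606613] 0.01526309356474974
shift [ 611.7 -779.    11.3] turn 0.152 tilt [ 0.     -0.0001] t 0.9
```

View pics/ov.png

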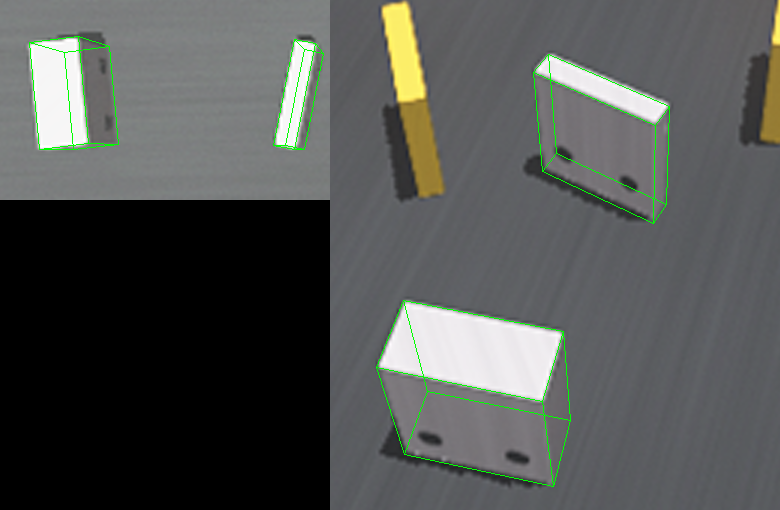

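The two-view fit puts all three objects' bases within 2 mm of z = 0, which agrees with the text. The overlay matches to about 1 px: in the side view the thick plate's top face spans (378..563, 300..402) in the crop. Now I move over the thick plate.

```bash
python3 -m creep '[[0,40,-20,0,0.1],[0,80,-40,0,0.15],[0,115,-60,0,0.15],[0,150,-80,0,0.15],[0,185,-100,0,0.15],[0,220,-120,0,0.15],[0,255,-140,0,0.15],[0,285,-165,0,0.15],[0,315,-190,0,0.15],[0,345,-215,0,0.15],[0,375,-240,0,0.15],[0,400,-270,0,0.15]]'
python3 -c "
from h import *
go(.557,.296,.16,.095)"
```

```text
t: 1.9
tool_pos: [0.4747, -0.2474, 0.2316]
tool_rot: [3.138, 0.144, 0.001]
contact_force: [0.0, -0.5, -0.5]
opening: 0.0854
shift [ 131.7 -533.7   71.4] turn -0.003 tilt [ 0.0009 -0.0006] t 1.9
```

```bash
python3 -m creep '[[0,10,-38,0,0],[0,20,-78,0,0],[0,30,-118,0,0],[0,40,-158,0,0],[0,50,-198,0,0],[0,60,-238,0,0],[0,70,-278,0,0],[0,80,-318,0,0],[0,90,-358,0,0],[0,100,-398,0,0],[0,110,-438,0,0],[0,120,-470,0,0]]'
python3 -c "
from h import *
go(.557,.296,.16,.095)"
```

```text
t: 2.9
tool_pos: [0.5495, 0.2332, 0.2315]
tool_rot: [-3.138, -0.147, -0.001]
contact_force: [0.5, -0.7, 0.6]
opening: 0.0853
shift [ 13.3 -61.8  71.6] turn -0.002 tilt [0.0004 0.0006] t 2.9
```

```bash
python3 -m creep '[[0,7,-31,0,0],[0,13,-62,0,0],[0,13,-62,40,0],[0,13,-62,80,0],[0,13,-62,115,0],[0,13,-62,115,0],[0,13,-62,115,0]]'
python3 - <<'E'
from h import *
go(.557,.296,.05,.095)
im=ctrl.get_image("side");cv2.imwrite("pics/s1.png",cv2.resize(im[220:400,130:350,::-1],None,fx=3,fy=3))
E
```

```text
t: 3.48
tool_pos: [0.5553, 0.2925, 0.114]
tool_rot: [3.137, 0.144, -0.008]
contact_force: [0.9, -0.6, 1.1]
opening: 0.0854
shift [ 2.3 -3.5 63.9] turn -0.003 tilt [-0.0052 -0.002 ] t 3.48
```

View pics/s1.png

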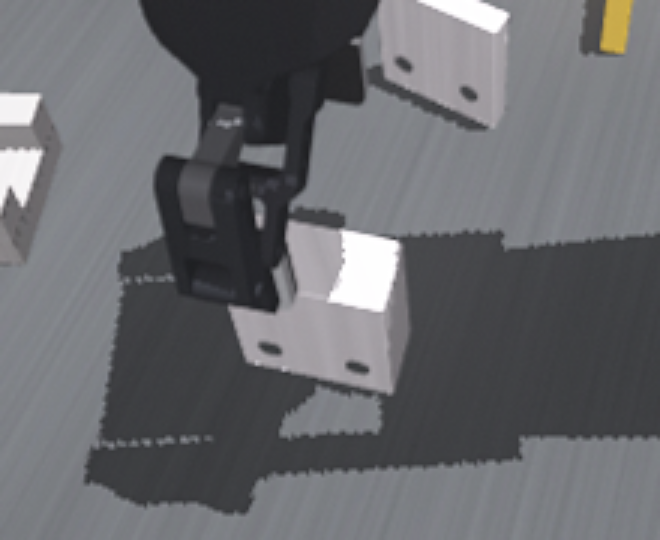

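The gripper straddles the plate: the near finger is at about (245,240) in the crop, on the near face, and there's no contact. Descend and close.

```bash
python3 -m creep '[[0,2,-3,30,0],[0,2,-3,63,0],[0,2,-3,63,0],[0,2,-3,63,0],[120,2,-3,63,0],[150,2,-3,63,0],[200,2,-3,63,0],[230,2,-3,63,0],[255,2,-3,63,0],[255,2,-3,63,0],[255,2,-3,63,0],[255,2,-3,63,0]]' 60
python3 -c "
from h import *
go(.557,.296,.05,.095)"
```

```text
t: 4.53
tool_pos: [0.56, 0.2966, 0.0553]
tool_rot: [-3.138, -0.144, -0.004]
contact_force: [-0.5, -0.3, 5.7]
opening: 0.0308
shift [-3.1  0.3  5.3] turn -0.003 tilt [0.0028 0.0008] t 4.53
```

Gripped at 31 mm, as expected. Lift, then check that it holds.

```bash
python3 -m creep '[[255,0,0,-20,0],[255,0,0,-50,0],[255,0,0,-85,0],[255,0,0,-120,0],[255,0,0,-140,0],[255,0,40,-140,0],[255,0,80,-140,0],[255,0,120,-140,0],[255,0,160,-140,0],[255,0,200,-140,0],[255,0,220,-140,0],[255,0,220,-140,0]]' 60
python3 - <<'E'
from h import *
go(.560,-.1269,.19,.1045)
E
```

```text
t: 5.53
tool_pos: [0.5783, 0.073, 0.1917]
tool_rot: [3.137, 0.136, -0.004]
contact_force: [0.7, 0.2, -4.1]
opening: 0.0309
shift [-35.5 197.6   2.2] turn -0.018 tilt [-0.0025 -0.0018] t 5.53
```

Plate held (about 4.5 N of weight). Carry it over the wide slot.

```bash
python3 -m creep '[[255,-7,38,0,-0.01],[255,-14,76,0,-0.018],[255,-21,114,0,-0.018],[255,-28,152,0,-0.018],[255,-33,185,0,-0.018],[255,-35.5,197.5,0,-0.018],[255,-35.5,197.5,0,-0.018],[255,-35.5,197.5,0,-0.018],[255,-35.5,197.5,0,-0.018]]'
python3 - <<'E'
from h import *
go(.560,-.1269,.13,.1045)
im=ctrl.get_image("side")
im2=ctrl.get_image("top")
R=Ro.from_rotvec([0,0,.1045]).as_matrix()
cv2.imwrite("pics/s2.png",np.hstack([cv2.resize(i[v:v+130,u:u+130,::-1],None,fx=3,fy=3,interpolation=cv2.INTER_CUBIC) for i,u,v in((im,255,60),(im2,345,150))]))
E
```

```text
t: 6.28
tool_pos: [0.5615, -0.1213, 0.1925]
tool_rot: [-3.135, -0.174, 0.002]
contact_force: [-0.6, 0.4, -3.9]
opening: 0.0308
shift [-2.   5.5 62.5] turn 0.006 tilt [-0.0012  0.0014] t 6.28
```

View pics/s2.png

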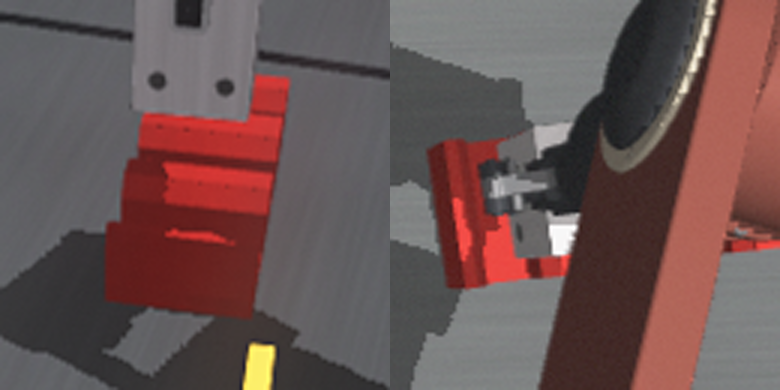

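The plate hangs upright over the rack: its lower edge is at about (190,112) in the side crop, aligned with the rack. Correct the 5.5 mm of lag and go down to just above the mouth.

```bash
python3 -m creep '[[255,-2,5.5,0,0.006],[255,-2,5.5,0,0.006],[255,-2,5.5,35,0.006],[255,-2,5.5,60,0.006],[255,-2,5.5,60,0.006],[255,-2,5.5,60,0.006],[255,-2,5.5,60,0.006]]'
python3 - <<'E'
from h import *
go(.560,-.1269,.07,.1045)
im=ctrl.get_image("side")
cv2.imwrite("pics/s3.png",cv2.resize(im[40:180,250:400,::-1],None,fx=4,fy=4,interpolation=cv2.INTER_CUBIC))
E
```

```text
t: 6.97
tool_pos: [0.5612, -0.1286, 0.1348]
tool_rot: [3.137, 0.163, 0.003]
contact_force: [-0.6, -0.2, -3.4]
opening: 0.0312
shift [-1.1 -1.9 64.8] turn -0.0 tilt [ 0.0019 -0.0007] t 6.97
```

View pics/s3.png

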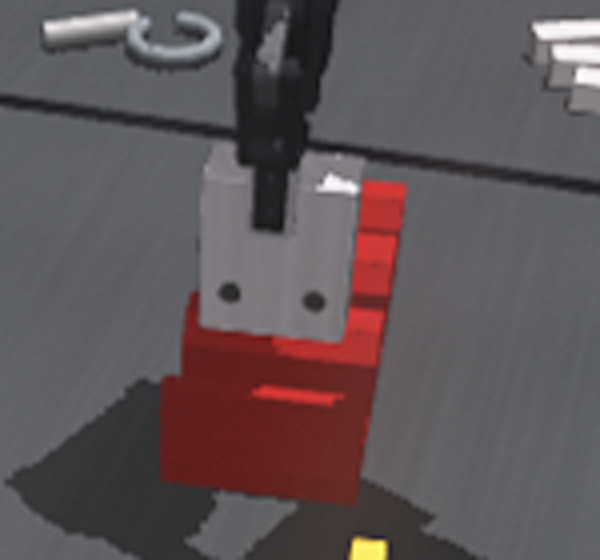

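It is above the mouth and aligned with the rack. Now lower it gently.

```bash
python3 -m creep '[[255,-1,-1,8,0],[255,-1,-1,16,0],[255,-1,-1,23,0],[255,-1,-1,30,0],[255,-1,-1,36,0],[255,-1,-1,42,0],[255,-1,-1,47,0],[255,-1,-1,52,0],[255,-1,-1,52,0],[255,-1,-1,52,0]]'
python3 -c "
from h import *
go(.560,-.1269,.07,.1045)"
```

```text
t: 7.85
tool_pos: [0.559, -0.1275, 0.0809]
tool_rot: [-3.137, -0.163, 0.001]
contact_force: [0.2, -0.4, -3.4]
opening: 0.0307
shift [ 1.  -0.5 10.9] turn -0.001 tilt [-0.0006  0.0002] t 7.85
```

No contact on the way in, with about 11 mm to the floor. Seat it slowly.

```bash
python3 -m creep '[[255,0,0,4,0],[255,0,0,7,0],[255,0,0,9,0],[255,0,0,10,0],[255,0,0,10,0],[255,0,0,10,0]]'
python3 -c "
from h import *
go(.560,-.1269,.07,.1045)"
```

```text
t: 8.35
tool_pos: [0.5592, -0.1275, 0.0713]
tool_rot: [-3.137, -0.163, -0.0]
contact_force: [0.7, 0.4, -3.8]
opening: 0.0307
shift [ 0.8 -0.5  1.3] turn -0.001 tilt [0. 0.] t 8.35
```

```bash
python3 -m creep '[[255,0,0,1,0],[255,0,0,2,0],[255,0,0,2,0],[180,0,0,2,0],[120,0,0,2,0],[60,0,0,2,0],[0,0,0,2,0],[0,0,0,2,0],[0,0,0,-30,0],[0,0,0,-65,0],[0,0,0,-100,0],[0,0,0,-120,0]]'
python3 -c "
from h import *
go(.5519,.1438,.16,-.21)"
```

```text
t: 9.35
tool_pos: [0.5609, -0.1281, 0.196]
tool_rot: [3.135, 0.163, 0.009]
contact_force: [0.7, -0.3, 0.6]
opening: 0.0856
shift [  19.1 -271.5   35.4] turn 0.314 tilt [ 0.0057 -0.0021] t 9.35
```

```bash
python3 -m creep '[[0,3,-38,0,0.1],[0,6,-76,0,0.2],[0,9,-114,0,0.3],[0,12,-152,0,0.314],[0,14,-190,0,0.314],[0,16,-228,0,0.314],[0,19,-260,0,0.314],[0,19,-271,0,0.314],[0,19,-271,0,0.314],[0,19,-271,20,0.314],[0,19,-271,60,0.314],[0,19,-271,60,0.314]]'
python3 - <<'E'
from h import *
go(.5519,.1438,.052,-.21)
im=ctrl.get_image("side");im2=ctrl.get_image("top")
d=[]
for c,i in(("side",im),("top",im2)):
    R=Ro.from_rotvec([0,0,.1045]).as_matrix();ctr=np.array([.564,-.1965,0])+R@[0,.07,.015]
    i=cv2.resize(i[:,:,::-1],None,fx=4,fy=4,interpolation=cv2.INTER_CUBIC);q=(proj(c,corners([*ctr,.1045],S["thick_plate"]))+.5)*4-.5
    for a in range(8):
        for b in(1,2,4):
            if not a&b:cv2.line(i,tuple(np.round(q[a]).astype(int)),tuple(np.round(q[a|b]).astype(int)),(0,255,0),1)
    d.append(i[240:720,1040:1420] if c=="side" else i[640:1120,1400:1780])
cv2.imwrite("pics/s4.png",np.hstack(d))
cv2.imwrite("pics/s5.png",cv2.resize(im[160:300,190:370,::-1],None,fx=4,fy=4))
E
```

```text
t: 10.35
tool_pos: [0.5456, 0.1419, 0.124]
tool_rot: [3.12, -0.331, -0.019]
contact_force: [-1.8, -0.6, -1.9]
opening: 0.0852
shift [ 6.6 -3.5 71.9] turn -0.001 tilt [-0.0122 -0.0023] t 10.35
```

View pics/s4.png

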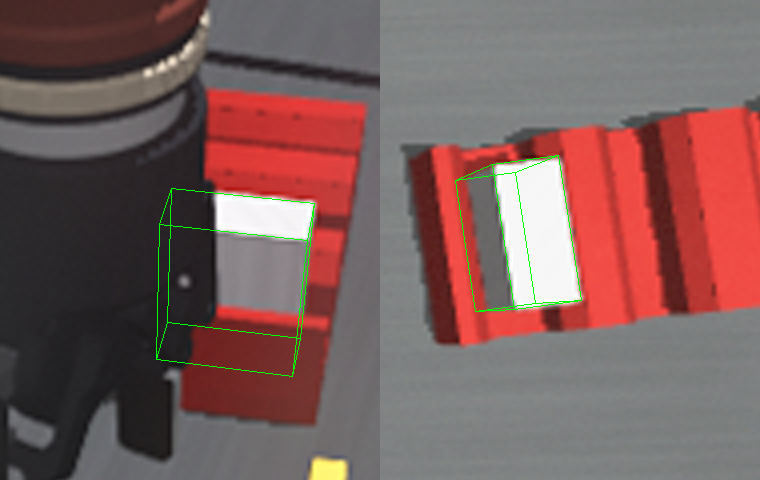

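View pics/s5.png

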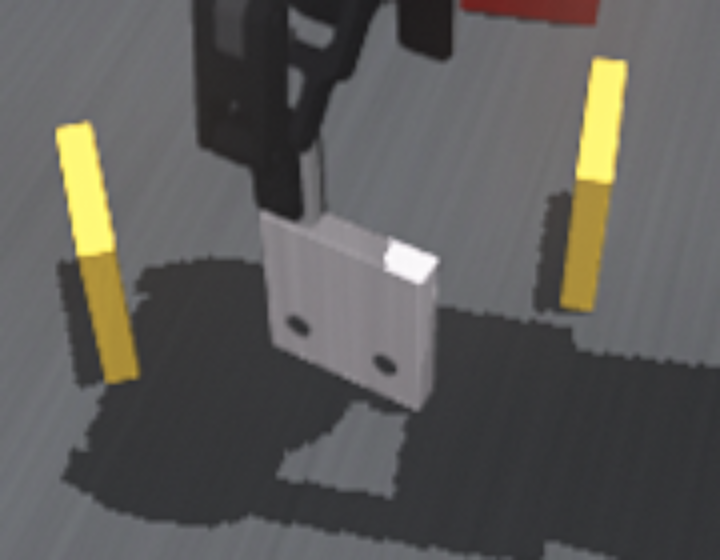

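The thick plate is home: the model outline of the seated pose matches its white top at (495..580, 157..308) in the top crop, in the wide slot and within the rack's ends. The thin plate is straddled, with both yellow ones clear. Grasp it.

```bash
python3 -m creep '[[0,3,-2,0,0],[0,3,-2,0,0],[0,3,-2,35,0],[0,3,-2,70,0],[0,3,-2,70,0],[0,3,-2,70,0],[255,3,-2,70,0],[255,3,-2,70,0],[255,3,-2,70,0],[255,3,-2,70,0],[255,3,-2,70,0],[255,3,-2,70,0]]' 50
python3 -m creep '[[255,0,0,0,0],[255,0,0,0,0],[255,0,0,0,0],[255,0,0,0,0]]'
python3 -c "
from h import *
go(.5519,.1438,.052,-.21)"
```

```text
t: 11.45
tool_pos: [0.5538, 0.1451, 0.0622]
tool_rot: [3.124, -0.329, 0.002]
contact_force: [-4.6, -7.8, 13.3]
opening: 0.0128
t: 11.78
tool_pos: [0.5539, 0.1452, 0.0622]
tool_rot: [3.124, -0.329, 0.002]
contact_force: [-0.7, -1.8, 5.4]
opening: 0.0131
shift [-1.7  1.7 10.2] turn -0.0 tilt [ 0.0011 -0.0003] t 11.78
```

The tool settled 10 mm higher than intended, because shifts count from the commanded pose rather than the lagging measured one. Regrip deeper.

```bash
python3 -m creep '[[160,0,0,0,0],[120,0,0,0,0],[120,0,0,0,0],[120,-1,1,5,0],[120,-1,1,10,0],[120,-1,1,10,0],[255,-1,1,10,0],[255,-1,1,10,0],[255,-1,1,10,0],[255,-1,1,10,0],[255,-1,1,10,0],[255,-1,1,10,0]]' 50
python3 -c "
from h import *
go(.5519,.1438,.052,-.21)"
```

```text
t: 12.78
tool_pos: [0.5523, 0.1446, 0.0514]
tool_rot: [-3.124, 0.33, -0.0]
contact_force: [0.3, -0.5, -0.9]
opening: 0.0132
shift [-0.2  0.8 -0.6] turn -0.0 tilt [0.0003 0.0001] t 12.78
```

```bash
python3 -m creep '[[255,0,0,-20,0],[255,0,0,-55,0],[255,0,0,-90,0],[255,0,0,-125,0],[255,0,0,-140,0],[255,0,0,-140,-0.1],[255,0,0,-140,-0.2],[255,0,0,-140,-0.314],[255,0,0,-140,-0.314],[255,0,0,-140,-0.314]]'
python3 - <<'E'
from h import *
go(.5713,-.2661,.19,.1045)
E
```

```text
t: 13.62
tool_pos: [0.5518, 0.1445, 0.1908]
tool_rot: [3.137, 0.159, -0.001]
contact_force: [-0.3, -0.5, -2.4]
opening: 0.013
shift [-22.  410.4   0.8] turn -0.004 tilt [-0.0009 -0.0001] t 13.62
```

```bash
python3 -m creep '[[255,-2,38,0,0],[255,-4,78,0,0],[255,-6,118,0,0],[255,-8,158,0,0],[255,-10,198,0,0],[255,-12,238,0,0],[255,-14,278,0,0],[255,-16,318,0,0],[255,-18,350,0,0],[255,-20,380,0,0],[255,-22,400,0,-0.004],[255,-22,410,0,-0.004]]'
python3 -m creep '[[255,0,0,0,0],[255,0,0,0,0],[255,0,0,0,0],[255,0,0,0,0]]'
python3 - <<'E'
from h import *
go(.5713,-.2661,.13,.1045)
E
```

```text
t: 14.62
tool_pos: [0.5722, -0.2683, 0.1907]
tool_rot: [3.137, 0.161, -0.001]
contact_force: [0.1, 0.0, -2.1]
opening: 0.013
t: 14.95
tool_pos: [0.5729, -0.264, 0.1912]
tool_rot: [-3.136, -0.171, 0.0]
contact_force: [-0.4, -0.5, -2.0]
opening: 0.0133
shift [-1.8  1.9 61.2] turn 0.005 tilt [-0.0002  0.0005] t 14.95
```

```bash
python3 -m creep '[[255,-1,1,30,0.003],[255,-1,1,60,0.003],[255,-1,1,68,0.003],[255,-1,1,68,0.003],[255,-1,1,68,0.003],[255,-1,1,68,0.003],[255,-1,1,68,0.003],[255,-1,1,68,0.003]]'
python3 - <<'E'
from h import *
go(.5713,-.2661,.0664,.1045)
o=ctrl.get_obs()
d=[]
for c in("side","top"):
    i=ctrl.get_image(c)
    R=Ro.from_rotvec([0,0,.1045]).as_matrix()
    i=cv2.resize(i[:,:,::-1],None,fx=5,fy=5,interpolation=cv2.INTER_CUBIC)
    # green: plate as held
    q=(proj(c,corners([*o["tool_pos"][:2],o["tool_pos"][2]-.0514,.1045],S["thin_plate"]))+.5)*5-.5
    for a in range(8):
        for b in(1,2,4):
            if not a&b:cv2.line(i,tuple(np.round(q[a]).astype(int)),tuple(np.round(q[a|b]).astype(int)),(0,255,0),1)
    # blue: mouth and slot lines of the rack model
    for y,z in((-.0505,.06),(-.0895,.06),(-.0605,.046),(-.0795,.046)):
        p=(proj(c,[np.array([.564,-.1965,0])+R@[s*.05,y,z] for s in(-1,1)])+.5)*5-.5
        cv2.line(i,*[tuple(np.round(v).astype(int)) for v in p],(255,100,0),1)
    d.append(i[200:700,1440:1820] if c=="side" else i[800:1300,2000:2400])
cv2.imwrite("pics/s6.png",np.hstack(d))
E
```

```text
t: 15.62
tool_pos: [0.573, -0.2672, 0.1255]
tool_rot: [3.135, 0.165, 0.004]
contact_force: [-0.4, -1.4, -1.6]
opening: 0.0131
shift [-1.7 -1.4 59.1] turn 0.0 tilt [ 0.0029 -0.0018] t 15.62
```

View pics/s6.png

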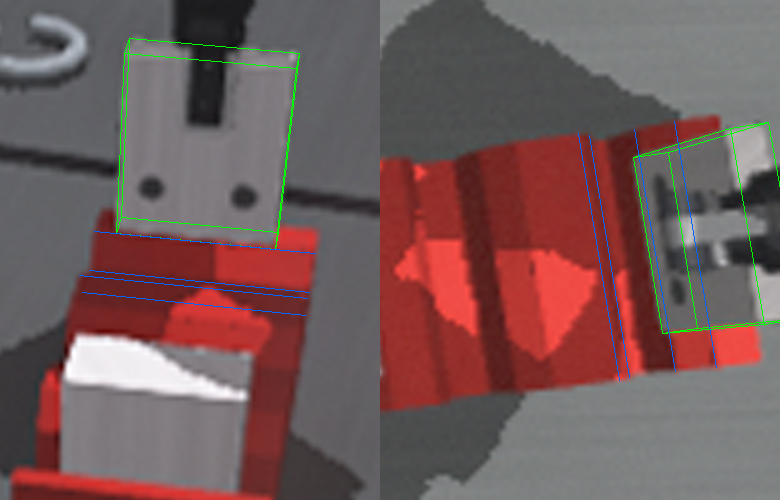

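The held plate matches the model in both views and sits centred over the narrow mouth. Lower it gently.

```bash
python3 -m creep '[[255,-1,-0.5,6,0],[255,-1,-0.5,12,0],[255,-1,-0.5,17,0],[255,-1,-0.5,22,0],[255,-1,-0.5,26,0],[255,-1,-0.5,30,0],[255,-1,-0.5,30,0],[255,-1,-0.5,30,0]]'
python3 -c "
from h import *
go(.5713,-.2661,.0664,.1045);print(ctrl.get_obs()['wrist_torque'])"
```

```text
t: 16.38
tool_pos: [0.5706, -0.2661, 0.0928]
tool_rot: [-3.137, -0.165, 0.001]
contact_force: [0.4, 0.2, -2.0]
opening: 0.0133
shift [ 0.7  0.  26.4] turn 0.0 tilt [-0.0007  0.0004] t 16.38
[ 0.03766123  0.05621034 -0.02983883]
```

It is already inside the narrow part with no side force. Continue.

```bash
python3 -m creep '[[255,0,0,5,0],[255,0,0,10,0],[255,0,0,14,0],[255,0,0,18,0],[255,0,0,21,0],[255,0,0,23,0],[255,0,0,25,0],[255,0,0,25,0],[255,0,0,25,0]]'
python3 -c "
from h import *
go(.5713,-.2661,.0664,.1045)"
```

```text
t: 17.13
tool_pos: [0.5709, -0.2662, 0.0683]
tool_rot: [-3.137, -0.165, 0.0]
contact_force: [0.1, -0.4, -2.3]
opening: 0.0129
shift [ 0.5 -0.1  1.9] turn 0.0 tilt [-0.      0.0001] t 17.13
```

```bash
python3 -m creep '[[255,0,0,1,0],[255,0,0,2,0],[255,0,0,2,0],[180,0,0,2,0],[120,0,0,2,0],[60,0,0,2,0],[0,0,0,2,0],[0,0,0,2,0],[0,0,0,-30,0],[0,0,0,-65,0],[0,0,0,-100,0],[0,0,0,-130,0]]'
python3 -m creep '[[0,-20,-35,-130,0],[0,-40,-70,-130,0],[0,-60,-110,-130,0],[0,-80,-150,-130,0],[0,-100,-190,-130,0],[0,-120,-230,-130,0],[0,-120,-270,-130,0],[0,-120,-310,-130,0],[0,-120,-350,-130,0],[0,-120,-350,-130,0]]'
python3 - <<'E'
from h import *
d=[]
for c in("side","top"):
    i=ctrl.get_image(c);R=Ro.from_rotvec([0,0,.1045]).as_matrix()
    i=cv2.resize(i[:,:,::-1],None,fx=4,fy=4,interpolation=cv2.INTER_CUBIC)
    for l,y in(("thick_plate",.07),("thin_plate",-.07)):
        q=(proj(c,corners([*(np.array([.564,-.1965,0])+R@[0,y,.015]),.1045],S[l]))+.5)*4-.5
        for a in range(8):
            for b in(1,2,4):
                if not a&b:cv2.line(i,tuple(np.round(q[a]).astype(int)),tuple(np.round(q[a|b]).astype(int)),(0,255,0),1)
    d.append(i[200:700,1100:1430] if c=="side" else i[600:1100,1400:1860])
cv2.imwrite("pics/s7.png",np.hstack(d))
E
```

```text
t: 18.13
tool_pos: [0.5711, -0.2664, 0.2009]
tool_rot: [3.136, 0.165, 0.002]
contact_force: [-0.1, 0.7, 0.6]
opening: 0.0849
t: 18.97
tool_pos: [0.417, 0.0562, 0.3286]
tool_rot: [3.137, 0.163, 0.003]
contact_force: [1.2, 0.3, 0.1]
opening: 0.0854
```

View pics/s7.png

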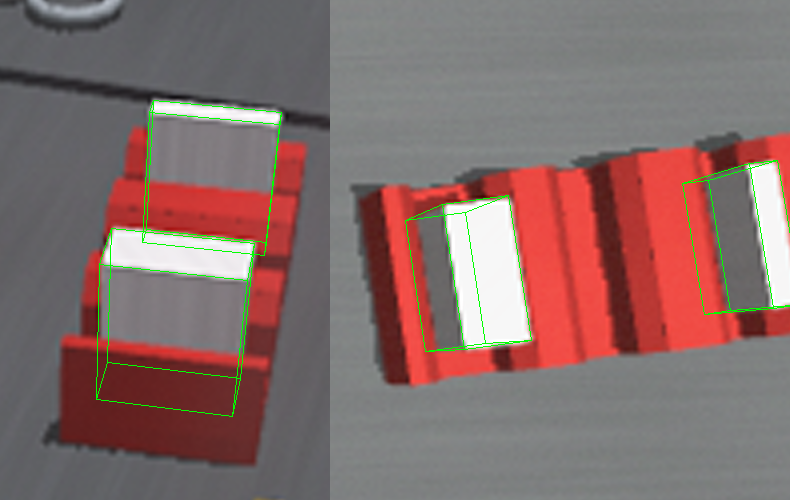

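Both plates match the seated model in both views: tops at (110..255, 228..278) and (150..280, 100..124) in the side crop. They are upright and within the rack's ends, and the middle slot is empty. The robot is clear, so I hand in.

```bash
python3 -c "
from station import ctrl
print(ctrl.finish_job())"
```

```text
the job is handed in; nothing more can be done
None
```

Both plates are in the rack: the thick one in the 37 mm slot and the thin one in the 19 mm slot. I handed the job in at about 19 s of the 64 s, with the gripper open and clear of everything.

- **Last checks:** In both cameras each plate lines up with the outline I calculated for it standing on its slot floor. Both are upright and within the rack's ends, the middle slot is empty, and I did not touch the yellow look-alikes.
- **Forces:** Neither plate met side force going down its slot. The highest force I read was about 16 N, when the fingers first closed on the thin plate. The readings come only at the end of each move.
- **Mended:** That first grip on the thin plate was about 10 mm too high, so I opened, went lower and gripped again before lifting.
- **Disagreements:** My separate estimates of the rack's position differed by up to about 3 mm in y. The fit error on the thick plate's start position was similar. Neither mattered in the end.

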